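# Eject the scrubber's battery pack and catch it on the dock

## Robot

A 6-joint arm with a two-finger parallel gripper is mounted at the origin on the work surface. World frame = base frame: x ahead of the robot, y to its left, z up, the work surface at z = 0. Lengths are in mm, angles in rad, forces in N, time in s.
With the tool pointing down it reaches from about 350 to 725 mm from the base axis. Payload 4.3 kg.
Tool frame: the origin (TCP) lies midway between the tips of the shut fingers; the grasp point (between the pads) lies 19 mm behind it; z points along the fingers, y is the line along which they close (so a half turn about z gives the same grasp; the last joint's range is limited). The gripper opens to 85 mm and grips with 20 to 120 N. Pads are 22 mm wide; open, the fingers measure 114 mm over their backs; the gripper's body (76 mm by 85 mm) begins 54 mm behind the grasp point. The pads swing forward as they close: fully open they stand 13 mm farther back than shut.
Start: joints at [1.008, 0.377, 0.081, 1.274, 0, 1.46], TCP at [251.566, 517.089, 231.329] pointing down, gripper open.
Joint ranges: [-2.72, 2.72], [-0.84, 1.66], [-1.02, 1.22], [-1.77, 2.12], [-1.37, 1.28], [-3.14, 3.14]. Speed limits (rad/s): [2.57, 2.57, 3.14, 3.14, 3.14, 3.14].

## Interface

Orientations are given as a rotation vector (axis times angle).
In Python, from cell import r, imaging, ticket gives the robot as it stands.
- The arm moves only by the tool play_rows, never from a script. Its arguments are lists of equal length, an entry for each row: "xyz": the shift along the tool's x, y, z in mm, a list of three; "twist": the turn, a rotation vector about the tool's x, y, z in rad, a list of three. In form: {"xyz": [[tx, ty, tz], ...], "twist": [[ax, ay, az], ...]}. A call has 1 to 10 rows; each row is the pose to reach, as a shift and turn from the pose commanded when the call began, along the tool's axes at that moment; what a row does not reach only later rows make up. A row lasts 1/10 s, in which the tool goes at most 50 mm and 8.59 degrees, less where a joint would pass 70% of its speed; a pose out of reach is approached as far as the arm can. A call with a gripper value outside its range is refused whole. "gripper" is the closure, from -1 (fully open) to 1 (shut), set as the call begins (left out, the last holds). The fingers move at their own pace and stop on an object; "grip_force" is the grip in N (left out, the last holds). Time passes only in rows, so rows that repeat a pose let the fingers close. It gives the time, the measured TCP pose, the force, the opening and the grip force at its end, in the units of the state.
- r.observe(): the state, without advancing time (a new reading comes with each control period).
- imaging.capture(name): name is "scene" or "top" or "wrist"; returns the picture (480x640x3 uint8, red, green, blue); there is no depth.
- imaging.calibration(name): a dict with "fx", "fy", "cx", "cy" (pixels), "k1" (the pictures are not rectified: a ray, as slopes to the right and down, at radius r is drawn at 1 + k1 r^2 times it, then the intrinsics apply), "world_from_camera" (4x4, takes a point from camera to world coordinates). Camera axes: x right, y up, looking along -z (the intrinsics and any distortion apply to the point x, -y, -z); pixel columns grow to the right and rows downward; lengths in mm; the calibration is good to about 2 mm. A picture is of the moment at which its call begins: read the wrist's pose just before it. calibration takes no time and is no camera call; for the wrist camera it gives the pose at the moment of the call.
- ticket.close_job(): hands the job in; it is judged then, once.
The state is a dict: "time": time; "qpos": joint angles; "joint_velocities": joint speeds; "tau": joint torques, N m; "ee_pos": TCP position; "ee_rot": TCP orientation; "force": force on the tool from outside, world axes, zero at the start; "torque": the same for the moment, N m; "opening": finger opening in mm; "finger_force": force on a finger pad.
Only numpy, scipy, OpenCV 4.12 (cv2) and the standard library are available. Lean on these libraries where they do the work, as an engineer would, in place of code of your own. Each camera call takes 0.05 s, during which the arm holds its last target. There are 200 camera calls.

## Task

The battery pack of the cordless scrubber sits in its charging dock. Press the dock's eject key down with one fingertip while the other finger waits over the run-out lane, so that the pack springs out 2 to 5 cm and is stopped by that finger before it shoots off the end of the dock; keep the key down until the pack has stopped. Then lift straight off and leave the pack lying free in the lane; do not pick it up, and leave the other things on the shelf alone.

Things in the scene. Friction and masses are not known exactly. Their poses are not given: they have to be found in the camera images.
- dock: Grey charging dock, fixed on the white shelf. Origin on the shelf, on the lane's centreline, under the seated pack's nose; +x along the lane, the way the pack flies out; +y across to the eject key; z up. In mm: base 16 high, x -118 to +64, y +/-32; terminal block 50 high, x -118 to -88; bay walls 32 high beside the pack, x -90 to -22; lane from x 0 on, its side guides 24 high, inner faces at y +/-22.5
- pack_nose (a point): Centre of the nose (front) face of the black battery pack, 30 mm above the shelf; axes as the pack, +x out of the nose. Pack 76 long, 42 wide, 24 high (mm), 120 g; seated: nose at dock x 0, underside 18 and top 42 above the shelf. Side ears 8 to 16 behind the nose, out to 28 from the centreline, sit behind the catch: the pack is free once its nose is 14 out; stopped sooner, the catch rises under an ear
- key_top (a point): Centre of the top of the eject key, a white paddle beside the lane, 44 mm long (along the lane) by 26 wide; at dock x +32, y +51 mm, its top 36 mm above the shelf when up. It moves straight down. Apart from the pack and the key's own inner arm, nothing on the dock within 50 mm of it is higher than 24 mm
- eject_key (a joint): How far the key is pressed, m: 0 up, 0.009 fully down (its top then 27 mm above the shelf, so a second fingertip of equal length over the lane stands 9 mm above the skids, well below the pack's top and above the guides). The catch lets go at about 0.005. Return spring about 2 N when up, 5 N fully down, plus a little friction of the catch
- tub: Bystander: square clear tub with a white lid, 92 x 92 mm, 84 high; origin under its centre
- tape: Bystander: cardboard ring (tape core) lying flat, 68 mm across, 25 high; origin under its centre
- scrubber: Bystander: white cordless scrubber lying on the shelf, about 235 mm long along its x axis, 62 wide, up to 62 high; origin on the shelf under the middle of the tool
- spray: Bystander: clear spray bottle with a white trigger head, 72 mm across, 202 high; origin under its centre
- lane_end (a point): Open end of the lane, on its centreline at dock x +62 mm, on top of the slippery skids 18 mm above the shelf. Beyond it is only the shelf. Once the catch lets go, a spring plunger kicks the pack along with about 5 N over its first 14 mm; it shoots out at about 0.6 to 1.2 m/s and leaves the dock within a fraction of a second unless something already stands in its way
Things that resemble listed ones, but are neither listed nor needed, are in the scene too. There is more than one size of the part that bears pack_nose; the job needs the largest.

How it is judged:
By the outcome, as a careful person would: the job done as asked, in the order asked, and still so for the second after the job is handed in, with the robot touching nothing.
It also fails if it takes over 29 s, if anything falls off the work surface, if the arm or the gripper's body presses on something with over 40 N, if the wrist force passes 120 N, or if a joint passes its speed limit or range.

## Working session

There is one attempt and no reset: what is moved stays moved. The work goes in short steps, Python scripts to look and compute and a tool call to move; the robot and the scene stay as the last step left them, time stands still between calls to the robot, and variables do not carry over. Pictures are saved under pics/ and viewed, at most 10 in all, crops included, and the job is handed in when it is done.

Besides the shell and the picture viewer there is one more tool, called after ">>>" as name(argument=value, ...) on one line, values as JSON. play_rows: Moves the arm, as the interface text tells. Its arguments: {"type":"object","properties":{"xyz":{"type":"array"},"twist":{"type":"array"},"gripper":{"type":"number"},"grip_force":{"type":"number"}},"required":["xyz","twist"]}

```bash
mkdir -p pics
python3 - <<'E'
from cell import r, imaging
import cv2
for n in("scene","top"):
    im=imaging.capture(n); cv2.imwrite(f"pics/{n}0.png",im[:,:,::-1]); c=imaging.calibration(n); print(n,c)
s=r.observe(); print(s)
E
```

```text
scene {'fx': 474.2032370829453, 'fy': 474.2032370829453, 'cx': 316.1712188027702, 'cy': 236.66712670564516, 'k1': -0.005650201379356716, 'world_from_camera': array([[ 9.34894130e-02, -8.41619341e-01,  5.31917865e-01,
         1.00860224e+03],
       [ 9.95601469e-01,  7.57435199e-02, -5.51419449e-02,
        -1.27015886e+02],
       [ 6.11919596e-03,  5.34733395e-01,  8.44998669e-01,
         8.08039381e+02],
       [ 0.00000000e+00,  0.00000000e+00,  0.00000000e+00,
         1.00000000e+00]])}
top {'fx': 585.4269514608926, 'fy': 585.4269514608926, 'cx': 320.0502361138991, 'cy': 238.8128747114202, 'k1': -0.03354222612915773, 'world_from_camera': array([[-2.96013491e-02,  9.93002346e-01, -1.14324543e-01,
         3.91720759e+02],
       [-9.99561254e-01, -2.92893091e-02,  4.40858138e-03,
        -6.59250999e+01],
       [ 1.02924479e-03,  1.14404883e-01,  9.93433673e-01,
         1.17349790e+03],
       [ 0.00000000e+00,  0.00000000e+00,  0.00000000e+00,
         1.00000000e+00]])}
{'time': 0.1, 'qpos': array([1.00767553e+00, 3.78000324e-01, 7.97452580e-02, 1.27441865e+00,
       2.57522460e-05, 1.46051832e+00]), 'joint_velocities': array([ 0.00059293, -0.00020542,  0.0033584 , -0.00107985,  0.00091944,
        0.00055179]), 'tau': array([ 2.50336278e-03, -4.64694428e+01,  2.70582390e+01,  1.20280424e-02,
       -1.25949337e-04,  6.87248999e-06]), 'ee_pos': array([251.22763664, 516.5419255 , 230.44291877]), 'ee_rot': array([-7.05116559e-01, -3.06077735e+00,  2.76947293e-03]), 'force': array([ 0.17954004, -0.67495132, -0.32578565]), 'torque': array([ 0.00807673, -0.03490496,  0.01336479]), 'finger_force': 0.0, 'opening': 85.52022420146245}
```

View pics/scene0.png

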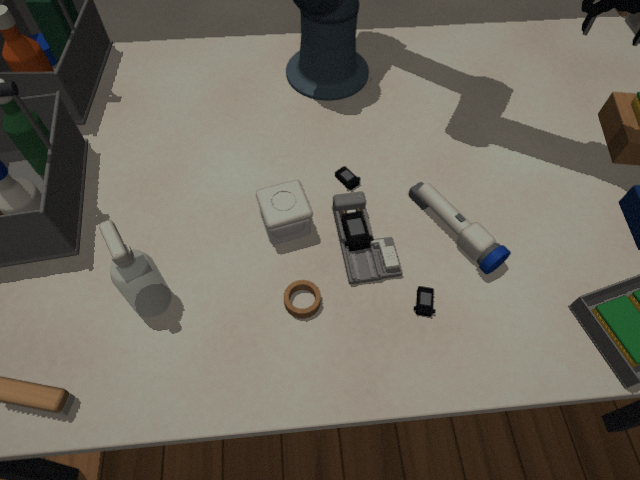

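View pics/top0.png

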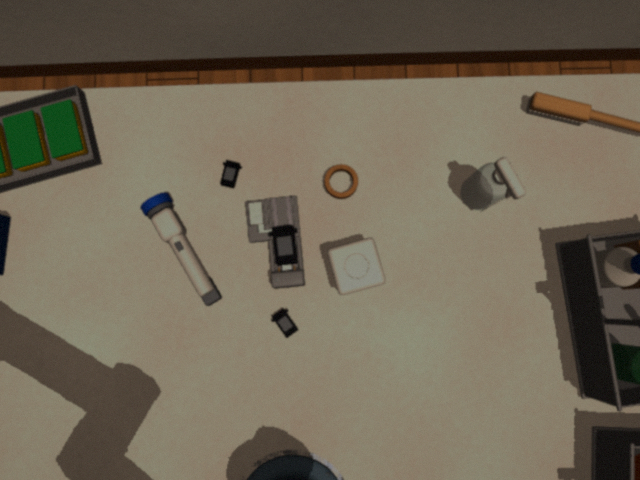

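Three black packs: top (285,245) sits in the dock, while the loose ones at (231,174) and (285,322) look smaller. The seated one fits. I'll enlarge it to confirm and measure.

Run:
```python
import cv2,numpy as np
a=cv2.imread("pics/top0.png")[150:350,205:355]; b=cv2.imread("pics/scene0.png")[160:320,320:440]
a=cv2.resize(a,(450,600),interpolation=cv2.INTER_CUBIC)   # x3
a=a[:600]; b=cv2.resize(b,None,fx=2.9,fy=2.9,interpolation=cv2.INTER_CUBIC)
o=np.zeros((600,800,3),np.uint8); o[:,:450]=a; o[:b.shape[0],450:450+b.shape[1]]=b[:,:350]
o=np.clip(o*1.6,0,255).astype(np.uint8)
cv2.imwrite("pics/crop1.png",o)
```

```text
(no output)
```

View pics/crop1.png

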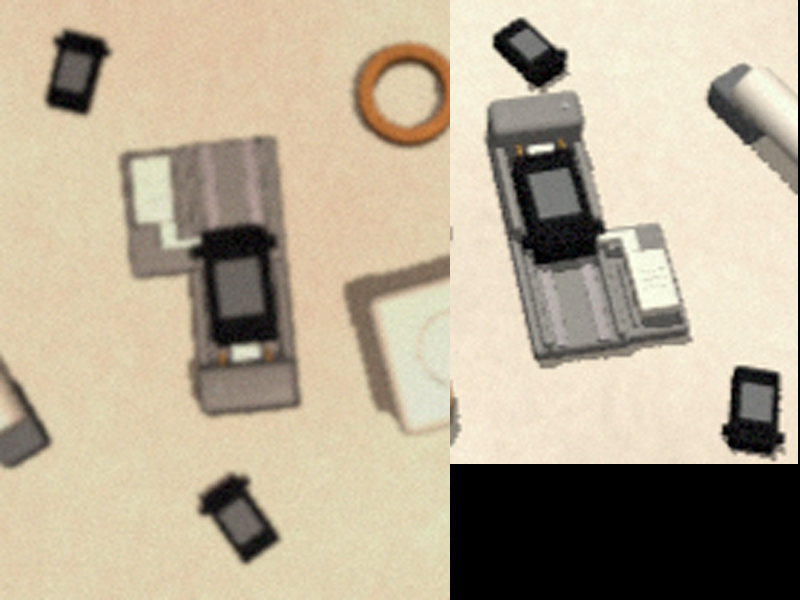

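Crop: the pack seated in the dock (crop 240,285) is clearly larger than the two loose ones, so it is the one meant. The white key is at crop (152,189). Next I fit the dock pose from both views.

```bash
cat > h.py <<'E'
import numpy as np
from scipy.optimize import least_squares
def proj(c,P):
    T=np.linalg.inv(c["world_from_camera"]); p=np.asarray(P)@T[:3,:3].T+T[:3,3]
    u=np.stack([p[:,0]/-p[:,2],-p[:,1]/-p[:,2]],1); u=u*(1+c["k1"]*(u**2).sum(1,keepdims=True))
    return u*[c["fx"],c["fy"]]+[c["cx"],c["cy"]]
def world(q,D):
    D=np.asarray(D,float); c,s=np.cos(q[2]),np.sin(q[2])
    return np.stack([q[0]+c*D[:,0]-s*D[:,1],q[1]+s*D[:,0]+c*D[:,1],D[:,2]+(q[3] if len(q)>3 else 0)],1)
def fit(obs,n=4,q0=(500,0,0,0)):   # obs: list of (cal, dockpts, pix)
    f=lambda q:np.concatenate([(proj(c,world(q,D))-p).ravel() for c,D,p in obs])
    s=least_squares(f,q0[:n],loss="soft_l1"); return s.x,f(s.x).reshape(-1,2)
E
python3 - <<'E'
from h import *
from cell import imaging
K=[(54,64,36),(54,38,36),(10,38,36),(10,64,36)]
tp=np.array([(131,156),(169,154),(173,221),(134,224),(275,138),(204,412),(297,405)])/3+[205,150]
td=K+[(64,-32,16),(-118,32,50),(-118,-32,50)]
sp=(np.array([(684,305),(648,313),(635,252),(664,247),(541,358),(490,108),(578,93)])-[450,0])/2.9+[320,160]
sd=[(54,64,36),(54,38,36),(10,38,36),(10,64,36),(64,-32,8),(-118,-32,50),(-118,32,50)]
T,S=imaging.calibration("top"),imaging.calibration("scene")
for o in([(T,td,tp)],[(S,sd,sp)],[(T,td,tp),(S,sd,sp)]):
    for n in (3,4):
        q,e=fit(o,n); print(q.round(3)); 
print(e.round(1).tolist()); print(world(q,[(32,51,36),(32,0,18)]))
E
```

```text
[5.48823e+02 1.05500e+00 6.40000e-02]
[ 5.49573e+02  1.53700e+00  6.30000e-02 -6.11400e+00]
[5.51243e+02 7.33200e+00 8.40000e-02]
[ 5.38653e+02  1.15520e+01  8.80000e-02 -2.18660e+01]
[5.49681e+02 3.81700e+00 6.90000e-02]
[ 5.49476e+02  4.13600e+00  7.10000e-02 -2.04000e+00]
[[-2.0, 0.7], [-1.6, 0.1], [-1.0, -0.3], [-1.1, 0.0], [-1.7, -1.1], [-3.0, 0.5], [-0.7, -0.5], [-1.4, 0.5], [-2.5, -0.3], [-3.6, 0.7], [-0.4, 0.5], [-2.5, 1.2], [-1.6, -2.4], [-0.9, -1.2]]
[[577.79460067  57.2684941   33.96013806]
 [581.39598438   6.39580953  15.96013806]]
```

```bash
cat >> h.py <<'E'
from scipy.spatial.transform import Rotation as R
def plan(s,p,yaw):   # shift and twist to TCP p, pointing down, tool y along +-dock y
    R0=R.from_rotvec(s["ee_rot"]); best=None
    for k in (0,np.pi):
        Rt=R.from_euler("z",yaw+k)*R.from_matrix(np.diag([1,-1,-1.])); t=(R0.inv()*Rt).as_rotvec()
        if best is None or np.linalg.norm(t)<np.linalg.norm(best): best=t
    return R0.inv().apply(np.asarray(p)-s["ee_pos"]).round(1),best.round(3)
E
python3 - <<'E'
from h import *
from cell import r
s=r.observe(); q=[549.5,3,.068]
p=world(q,[(41,24,0)])[0]; p[2]=190
print(p,*plan(s,p,q[2])); print(R.from_rotvec(s["ee_rot"]).as_matrix().round(3))
E
```

```text
[588.77450196  29.73038526 190.        ] [-516.5 -290.    40.9] [-0.002 -0.001 -0.521]
[[-0.899  0.438 -0.001]
 [ 0.438  0.899 -0.002]
 [ 0.    -0.002 -1.   ]]
```

>>> play_rows(xyz=[[-516,-290,41],[-516,-290,41],[-516,-290,41],[-516,-290,41],[-516,-290,41],[-516,-290,41],[-516,-290,41],[-516,-290,41],[-516,-290,41],[-516,-290,41]], twist=[[0,0,-0.521],[0,0,-0.521],[0,0,-0.521],[0,0,-0.521],[0,0,-0.521],[0,0,-0.521],[0,0,-0.521],[0,0,-0.521],[0,0,-0.521],[0,0,-0.521]], gripper=0.06)

```text
time: 1.1
ee_pos: [529.7, 114.7, 197.1]
ee_rot: [0.107, -3.139, -0.0]
force: [-0.1, 0.7, 0.9]
opening: 40.2
finger_force: 0.0
```

Run:
```python
from h import *
from cell import r
s=r.observe(); q=[549.5,3,.068]
p=world(q,[(41,24,0)])[0]; p[2]=190
print(s["opening"],s["time"],s["joint_velocities"].round(2),*plan(s,p,q[2]))
```

```text
40.18132370186724 1.1 [-0.84  0.36  0.41  0.04  0.01 -0.83] [-53.1 -88.8   7.1] [ 0.    -0.001  0.   ]
```

>>> play_rows(xyz=[[-30,-45,4],[-47,-79,6],[-47,-79,6],[-47,-79,6]], twist=[[0,0,0],[0,0,0],[0,0,0],[0,0,0]])

```text
time: 1.5
ee_pos: [581.2, 40.2, 190.7]
ee_rot: [0.104, -3.138, -0.001]
force: [-0.5, -0.1, -1.1]
opening: 40.5
finger_force: 0.0
```

Run:
```python
from h import *
from cell import r,imaging
import cv2
s=r.observe(); c=imaging.calibration("wrist"); im=imaging.capture("wrist"); cv2.imwrite("pics/w1.png",im[:,:,::-1])
cc=dict(c); cc["world_from_camera"]=c["world_from_camera"].tolist(); import json; json.dump(cc,open("w1.json","w"))
print(s["ee_pos"],s["ee_rot"],s["opening"],c)
```

```text
[581.22231331  40.21507463 190.72191881] [ 1.03877221e-01 -3.13814549e+00 -1.05858183e-03] 40.45885374910552 {'fx': 380.952037754848, 'fy': 380.952037754848, 'cx': 317.51486033720124, 'cy': 242.0693540346193, 'k1': 0.0042518171922670085, 'world_from_camera': array([[-6.60184462e-02, -9.60295635e-01, -2.71060617e-01,
         5.13084542e+02],
       [ 9.97817570e-01, -6.31847342e-02, -1.91777808e-02,
         3.43844435e+01],
       [ 1.28944612e-03, -2.71735133e-01,  9.62371215e-01,
         3.33352799e+02],
       [ 0.00000000e+00,  0.00000000e+00,  0.00000000e+00,
         1.00000000e+00]])}
```

View pics/w1.png

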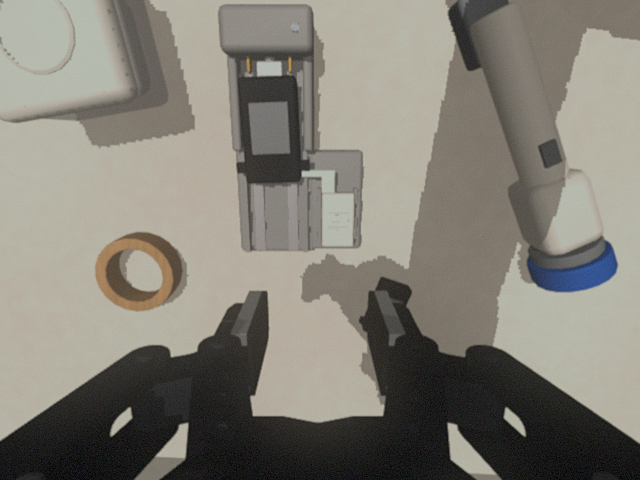

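Wrist view: key top corners (322,193)-(354,247), pack nose edge (248,183)-(300,182), base front corner (242,250), block top (222,8)-(313,53).

Run:
```python
from h import *
import json
from cell import r
c=json.load(open("w1.json")); c["world_from_camera"]=np.array(c["world_from_camera"])
D=[(10,38,36),(10,64,36),(54,64,36),(54,38,36),(0,-21,42),(0,21,42),(64,-32,16),(-118,-32,50),(-118,32,50)]
p=np.array([(322,193),(353,193),(354,247),(322,247),(248,183),(300,182),(242,250),(221,7),(312,7)],float)
for n in(3,4):
    q,e=fit([(c,D,p)],n); print(q.round(3)); print(e.round(1).tolist())
q,e=fit([(c,D,p)],3)
s=r.observe(); print(s["ee_pos"])
for z in(100,): 
    P=world(q,[(42,24,0)])[0]; P[2]=z; print(P,*plan(s,P,q[2]))
```

```text
[5.50312e+02 2.75400e+00 7.30000e-02]
[[0.2, 0.9], [2.4, 0.7], [0.3, 0.5], [0.4, 0.8], [-3.3, -0.4], [-0.1, 0.2], [-0.1, 2.8], [-6.1, -3.9], [0.6, -4.5]]
[ 5.5083e+02  2.7930e+00  6.6000e-02 -7.1770e+00]
[[-0.0, 0.6], [1.4, 0.6], [-1.0, -0.8], [-0.2, -0.8], [-1.6, -1.1], [0.3, -0.1], [0.9, 0.7], [-2.0, 0.2], [2.0, 0.3]]
[580.80332199  41.21326939 191.02116229]
[590.44776465  29.75660545 100.        ] [ -9.  -12.2  91. ] [ 0.001 -0.002 -0.005]
```

>>> play_rows(xyz=[[-5,-6,30],[-9,-12,70],[-9,-12,105],[-9,-12,128],[-9,-12,128],[-9,-12,128],[-9,-12,128]], twist=[[0,0,0],[0,0,0],[0,0,0],[0,0,0],[0,0,0],[0,0,0],[0,0,0]])

```text
time: 2.25
ee_pos: [592.6, 30.3, 65.6]
ee_rot: [-0.109, 3.136, -0.0]
force: [0.5, 0.5, 0.0]
opening: 40.2
finger_force: 0.0
```

Run:
```python
from h import *
from cell import r,imaging
import cv2
P=[];
for i in range(3):
    P.append(np.r_[r.observe()["ee_pos"],r.observe()["ee_rot"]]); c=imaging.calibration("wrist"); im=imaging.capture("wrist")
cv2.imwrite("pics/w2.png",im[:,:,::-1]); s=r.observe(); print(np.round(P,3),s["force"],s["time"])
q=[550.3,2.8,.069]; print(plan(s,[*world(q,[(42,24,0)])[0][:2],60],q[2]))
K=[(10,38,36),(10,64,36),(54,64,36),(54,38,36),(0,-21,42),(0,21,42)]
print(proj(c,world(q,K)).round(0).tolist())
```

```text
[[ 5.92584e+02  3.03390e+01  6.56300e+01 -1.09000e-01  3.13600e+00
  -0.00000e+00]
 [ 5.92860e+02  3.01100e+01  6.57700e+01 -1.08000e-01  3.13600e+00
  -0.00000e+00]
 [ 5.92818e+02  2.99310e+01  6.56450e+01 -1.08000e-01  3.13600e+00
  -0.00000e+00]] [-0.27736581  0.72052385 -0.18144326] 2.4
(array([2.2, 0. , 5.4]), array([-0.   ,  0.003, -0.   ]))
[[350.0, 211.0], [407.0, 211.0], [401.0, 299.0], [348.0, 299.0], [217.0, 192.0], [313.0, 191.0]]
```

View pics/w2.png

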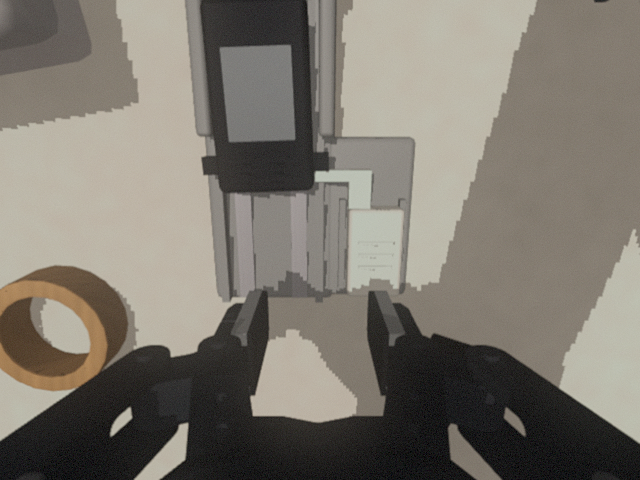

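View: seated pack nose edge at row 190, key (348,209)-(404,293), both within 2 mm of the prediction. The fingertips at (256,291) and (380,291) line up with lane and key. Going down to just above the key.

>>> play_rows(xyz=[[3,0,15],[3,0,26],[3,0,30],[3,0,30],[3,0,30]], twist=[[0,0,0],[0,0,0],[0,0,0],[0,0,0],[0,0,0]])

```text
time: 2.9
ee_pos: [588.3, 29.4, 33.8]
ee_rot: [0.107, -3.14, -0.0]
force: [-0.9, -0.7, 0.5]
opening: 40.4
finger_force: 0.5
```

>>> play_rows(xyz=[[0,0,1],[0,0,2],[0,0,3],[0,0,4],[0,0,4]], twist=[[0,0,0],[0,0,0],[0,0,0],[0,0,0],[0,0,0]])

```text
time: 3.4
ee_pos: [588.8, 29.5, 29.7]
ee_rot: [-0.107, 3.139, 0.0]
force: [-0.7, -0.2, 3.2]
opening: 39.7
finger_force: 1.6
```

>>> play_rows(xyz=[[0,0,1.5],[0,0,3],[0,0,4.5],[0,0,6],[0,0,7],[0,0,7],[0,0,7]], twist=[[0,0,0],[0,0,0],[0,0,0],[0,0,0],[0,0,0],[0,0,0],[0,0,0]])

```text
time: 4.1
ee_pos: [589.1, 29.6, 24.9]
ee_rot: [-0.107, 3.137, 0.001]
force: [-5.5, 0.3, 18.4]
opening: 40.0
finger_force: 9.3
```

Run:
```python
from cell import r,imaging
import cv2,numpy as np
im=imaging.capture("wrist")[:,:,::-1]; cv2.imwrite("pics/w3.png",im); s=r.observe(); print(s["force"],s["ee_pos"],s["time"])
```

```text
[-4.89572623  0.798458   18.44408999] [589.07591238  29.62330078  24.86464565] 4.15
```

View pics/w3.png

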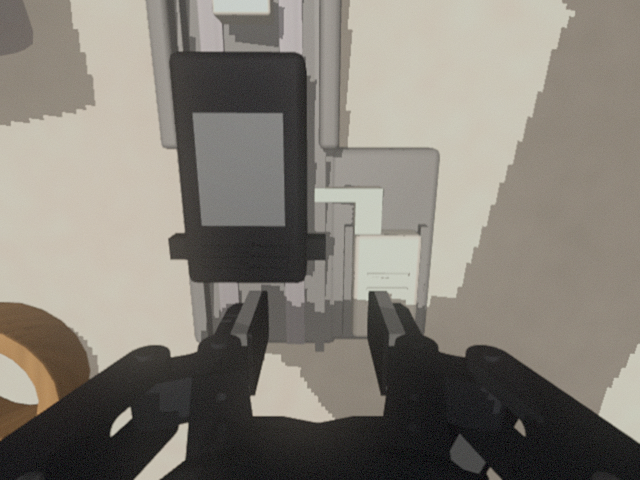

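The pack came out, with its nose at row 282 just before the lane finger (291), and the key is bottomed at 18 N. I'll check that the pack is at rest and how far out it is.

Run:
```python
from h import *
from cell import r,imaging
import cv2
c=imaging.calibration("wrist"); a=imaging.capture("wrist"); 
for _ in range(3): b=imaging.capture("wrist")
print("diff vs first",np.abs(cv2.cvtColor(b,7).astype(int)-cv2.imread("pics/w3.png",0))[:290].mean(), np.abs(cv2.GaussianBlur(b,(5,5),0).astype(int)-cv2.GaussianBlur(a,(5,5),0))[:290].max())
q=[550.3,2.8,.069]
for d in(0,20,25,30,35,40): print(d,proj(c,world(q,[(d,-21,42),(d,21,42),(d-76,-21,42)])).round().tolist())
print(r.observe()["force"])
```

```text
diff vs first 1.90578125 6
0 [[187.0, 221.0], [312.0, 221.0], [161.0, -44.0]]
20 [[192.0, 277.0], [312.0, 276.0], [169.0, 36.0]]
25 [[194.0, 290.0], [312.0, 290.0], [170.0, 54.0]]
30 [[195.0, 303.0], [312.0, 303.0], [172.0, 72.0]]
35 [[196.0, 315.0], [312.0, 315.0], [174.0, 90.0]]
40 [[197.0, 328.0], [312.0, 328.0], [176.0, 107.0]]
[-5.0978047  -0.03724133 18.98181728]
```

>>> play_rows(xyz=[[0,0,-3],[0,0,-7],[0,0,-12],[0,0,-20],[0,0,-32],[0,0,-45],[0,0,-60],[0,0,-70],[0,0,-70],[0,0,-70]], twist=[[0,0,0],[0,0,0],[0,0,0],[0,0,0],[0,0,0],[0,0,0],[0,0,0],[0,0,0],[0,0,0],[0,0,0]])

```text
time: 5.35
ee_pos: [588.5, 29.4, 92.7]
ee_rot: [-0.107, 3.139, -0.0]
force: [0.1, 0.6, -0.4]
opening: 40.1
finger_force: 0.0
```

Run:
```python
from h import *
from cell import r,imaging
import cv2
c=imaging.calibration("wrist"); a=imaging.capture("wrist"); cv2.imwrite("pics/w4.png",a[:,:,::-1])
q=[550.3,2.8,.069]
for d in(0,20,25,30,35,40): print(d,proj(c,world(q,[(d,-21,42),(d,21,42),(d-76,-21,42)])).round().tolist())
print(r.observe()["force"],r.observe()["ee_pos"],r.observe()["time"])
```

```text
0 [[231.0, 193.0], [314.0, 192.0], [221.0, 25.0]]
20 [[234.0, 231.0], [314.0, 231.0], [224.0, 73.0]]
25 [[234.0, 240.0], [314.0, 240.0], [224.0, 85.0]]
30 [[235.0, 249.0], [314.0, 249.0], [225.0, 96.0]]
35 [[235.0, 258.0], [314.0, 258.0], [226.0, 107.0]]
40 [[236.0, 267.0], [314.0, 267.0], [227.0, 118.0]]
[-0.00386612  0.43451535 -0.10522184] [587.96503147  29.43741188  92.16261202] 5.4
```

View pics/w4.png

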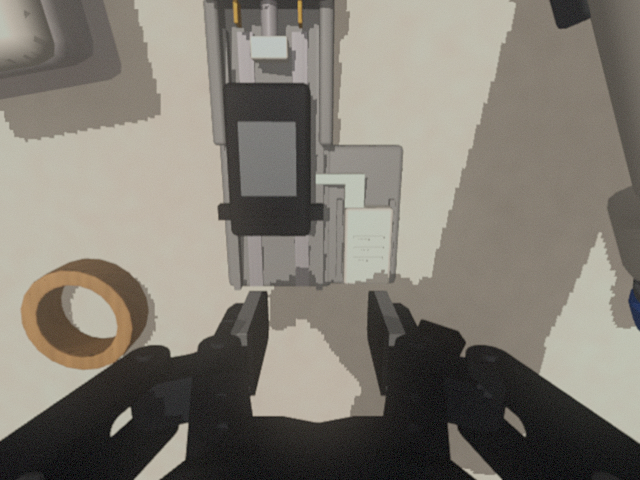

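Final view: the pack lies straight in the lane, nose at row 235 (about 23 mm out). The key is back up and nothing touches the pack. Handing in.

```bash
python3 -c "
from cell import ticket
print(ticket.close_job())"
```

```text
the job is handed in; nothing more can be done
None
```

I pressed the eject key until it bottomed out; the pack sprang out about 23 mm and came to rest just short of the lane finger, then I lifted straight off with it lying free in the lane, and handed the job in at about 5.4 s.

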